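Release the transport keeper and set the bearing screw of a shaker drive

TASK

Put the plate shaker's drive unit into service: slide its transport keeper by the upright tab, away from the thumbscrew, fully to its end stop, and leave it there. Then turn the thumbscrew clockwise (seen from above) until it seats, back it off a quarter turn, and finish while still gripping the thumbscrew there: do not let go at the end. Leave the things lying round the unit where they are.

Things in the scene. Friction and masses are not known exactly. Their poses are not given: they have to be found in the camera images.
- drive_unit: Low white and aluminium box, 140 x 210 x 50 mm (x, y, z), fixed on the bench. Origin: centre of its underside. Its y axis is its long axis, its x axis points away from the robot at yaw 0, z up. The thumbscrew stands at x = -20, y = -45 mm of it; a rail with an end stop at each end runs along y at x = +45 mm.
- keeper (a joint): Travel of the transport keeper along the unit's +y, m: 0 = over the thumbscrew, 0.080 = at its end stop, clear of the thumbscrew. It starts between 0 and 0.012. Friction about 2 N; it stays where it is left.
- keeper_tab (a point): Centre of the top of the keeper's black tab: 12 mm along the unit's x, 28 along its y, 30 high; top 135 mm above the bench. It stands on a 4 mm steel plate that overhangs the thumbscrew, so that the head cannot be gripped until it is slid away; the plate reaches 71 mm from here to the unit's -x, 31 to +x, 45 to -y, 15 to +y. At the stop this point is 110 mm to +y, 40 to +x of the screw's axis.
- thumbscrew (a joint): Angle of the thumbscrew, rad: 0 = seated (a hard stop), negative = backed off; it grows when turned clockwise seen from above. -1.571 is a quarter turn backed off. It starts between -2.4 and -1.0; the lower stop is at -3.4. Friction about 0.06 N m; it stays where it is left and does not rise or sink as it turns.
- screw_head (a point): Centre of the thumbscrew's round knurled metal head, on its vertical axis, 80 mm above the bench. The head is a cylinder 34 mm across and 28 mm high (66 to 94 mm above the bench) with a thin dark index rib on top from centre to rim; it can be gripped across at any yaw. Below it: a boss 40 mm wide, its top 58 mm above the bench. The point turns with the screw.
- timer: White bench timer, 70 x 66 x 18 mm, loose, in front of the unit (robot side). Origin: centre of its underside. Leave alone.
- marker: Marker pen, 131 mm long, 17 mm thick, loose, lying in front of the unit. Origin: centre of its underside. Leave alone.
- spool: Spool of wire, 52 mm across, 45 mm high, loose, standing behind the unit. Origin: centre of its underside. Leave alone.
- sensor_box: Small white box, 55 x 75 x 32 mm, loose, behind the unit. Origin: centre of its underside. Leave alone.

How it is judged:
By the outcome, as a careful person would: the job done as asked, in the order asked, and still so for the second after the job is handed in, while the arm keeps its last pose, push and grip.
It also fails if it takes over 59 s, if anything falls off the work surface, if the arm or the gripper's body presses on something with over 40 N, if the wrist force passes 120 N, or if a joint passes its speed limit or range.

ROBOT

A 7-joint arm with a two-finger parallel gripper is mounted at the origin on a cart in front of the work surface, level with it; the furniture and walls round the work are solid. World frame = base frame: x ahead of the robot, y to its left, z up, the work surface at z = 0. Lengths are in m, angles in rad, forces in N, time in s.
With the tool pointing down it reaches from about 0.4 to 0.85 m from the base axis. Payload 10.4 kg.
Tool frame: the origin (TCP) lies at the very end of the fingers, on their centre line; the grasp point (between the pads) lies 19 mm behind it (r.pinch_z is the distance from the TCP to the grasp point, in m); z points along the fingers, y is the line along which they close (so a half turn about z gives the same grasp; the last joint's range is limited). The gripper opens to 87 mm and grips with 3 to 60 N. Pads are 19 mm wide; open, the fingers measure 117 mm over their backs; the gripper's body (75 mm by 190 mm) begins 51 mm behind the grasp point.
Start: joints at [-1.158, 0.332, -0.065, 1.46, 0.022, 1.35, -0.088], TCP at [0.264, 0.567, 0.223] pointing down, gripper open.
Joint ranges: [-2.6, 2.6], [-0.5, 2.12], [-1.47, 1.34], [0.16, 2.42], [-1.27, 4.41], [0.06, 2.06], [-2.6, 2.6]. Speed limits (rad/s): [2.22, 2.22, 2.79, 2.79, 3.14, 3.14, 3.14].

INTERFACE

Orientations are given as a unit quaternion [x, y, z, w].
In Python, from bench import sensors, vision, r gives the robot as it stands.
- The arm moves only by the shell command python3 -m crank 'ROWS' [OPENING] [FORCE]. ROWS is JSON, a list of rows, each a list of 2 entries, a list of its own where there are three numbers: the shift along the tool's x, y, z normalised to -1 to 1, where 1 is 3 cm, then the turn about the tool's z normalised to -1 to 1, where 1 is 8 degrees. A call has 1 to 12 rows; each row shifts and turns the commanded pose from where the row before left it, along the tool's axes as they then stand; what a row does not reach is not made up. A row lasts 1/8 s, in which the tool goes at most 62.5 mm and 10.7 degrees, less where a joint would pass 70% of its speed; a pose out of reach is approached as far as the arm can. A call with a number of a shift or a turn outside -1 to 1 is refused whole. A call with a gripper value outside its range is refused whole. OPENING is the opening, from 0 (shut) to 1 (fully open), set as the call begins (- or left out, the last holds). The fingers move at their own pace and stop on an object; FORCE is the grip in N (left out, the last holds). Time passes only in rows, so rows that do not move let the fingers close. It gives the time, the measured TCP pose, the force, the opening and the grip force at its end, in the units of the state.
- sensors.read_state(): the state, without advancing time (a new reading comes with each control period).
- vision.camera(name): name is "scene" or "top" or "wrist"; returns the picture (400x640x3 uint8, red, green, blue); there is no depth.
- vision.camera_model(name): a dict with "vertical_fov" (degrees; the focal length in pixels is half the picture's height over the tangent of half this angle, whatever the lens; pixels are square), "cx", "cy" (the principal point, pixels), "camera_from_world" (4x4, takes a point from world to camera coordinates); the wrist camera has in their place "hand_eye" (4x4, takes a point from camera to tool coordinates, whose origin is the TCP and whose axes are the flange's). Camera axes: x right, y down, z forward; pixel columns grow to the right and rows downward; lengths in m; the calibration is good to about 2 mm. A picture is of the moment at which its call begins: read the wrist's pose just before it. camera_model takes no time and is no camera call.
- r.close_job(): hands the job in; it is judged then, once.
The state is a dict: "time": time; "joint_positions": joint angles; "joint_vel": joint speeds; "joint_torque": joint torques, N m; "ee_pos": TCP position; "eef_rot": TCP orientation; "ft_force": force on the tool from outside, world axes, zero at the start; "torque": the same for the moment, N m; "width": finger opening in m; "grip_force": force on a finger pad.
Only numpy, scipy, OpenCV 4.12 (cv2) and the standard library are available. Lean on these libraries where they do the work, as an engineer would, in place of code of your own. Each camera call takes 0.05 s, during which the arm holds its last target. There are 200 camera calls.

## Working session

There is one attempt and no reset: what is moved stays moved. The work goes in short steps, Python scripts to look and compute and a shell command to move; the robot and the scene stay as the last step left them, time stands still between calls to the robot, and variables do not carry over. Pictures are saved under pics/ and viewed, at most 10 in all, crops included, and the job is handed in when it is done.

```bash
ls; mkdir -p pics; python3 - <<'E'
from bench import sensors, vision, r
import cv2,numpy as np
s=sensors.read_state()
print({k:np.round(v,3).tolist() for k,v in s.items()}, r.pinch_z)
for n in("scene","top"):
    im=vision.camera(n); cv2.imwrite(f"pics/{n}0.png",im[:,:,::-1])
for n in("scene","top","wrist"): print(n,vision.camera_model(n))
E
```

```text
pics
{'time': 0.0, 'joint_positions': [-1.158, 0.333, -0.065, 1.461, 0.022, 1.35, -0.089], 'joint_vel': [-0.001, -0.0, 0.002, 0.0, 0.0, -0.002, -0.0], 'joint_torque': [-0.0, -62.326, 0.025, -38.989, -0.061, 0.04, 0.0], 'ee_pos': [0.264, 0.566, 0.222], 'eef_rot': [0.216, 0.976, -0.001, -0.0], 'ft_force': [0.015, -0.295, -0.1], 'torque': [-0.014, -0.08, 0.004], 'grip_force': 0.0, 'width': 0.087} 0.0187
scene {'vertical_fov': 46.09499966962757, 'cx': 324.5967194430761, 'cy': 201.1864480714043, 'camera_from_world': array([[ 0.80983004, -0.58664274, -0.00505988, -0.2132193 ],
       [-0.27876992, -0.37720998, -0.88317606,  0.33383   ],
       [ 0.51620019,  0.71663305, -0.46901433,  0.40958287],
       [ 0.        ,  0.        ,  0.        ,  1.        ]])}
top {'vertical_fov': 53.21713214755399, 'cx': 316.8469959803875, 'cy': 198.04766082778323, 'camera_from_world': array([[-0.00422087, -0.99945022, -0.03288515,  0.33735943],
       [-0.98604623,  0.00963254, -0.16619277,  0.50439848],
       [ 0.16641817,  0.0317248 , -0.98554479,  0.86925327],
       [ 0.        ,  0.        ,  0.        ,  1.        ]])}
wrist {'vertical_fov': 59.121526784897696, 'cx': 317.596669412219, 'cy': 196.12178756631457, 'hand_eye': array([[-4.66948907e-04, -9.61072526e-01, -2.76295823e-01,
         7.50999113e-02],
       [ 9.99999681e-01, -6.27797081e-04,  4.93709122e-04,
        -1.32474255e-03],
       [-6.47947984e-04, -2.76295504e-01,  9.61072513e-01,
        -1.61002069e-01],
       [ 0.00000000e+00,  0.00000000e+00,  0.00000000e+00,
         1.00000000e+00]])}
```

View pics/top0.png

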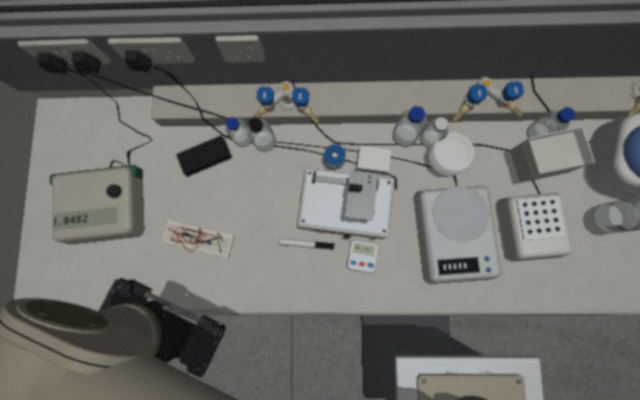

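View pics/scene0.png

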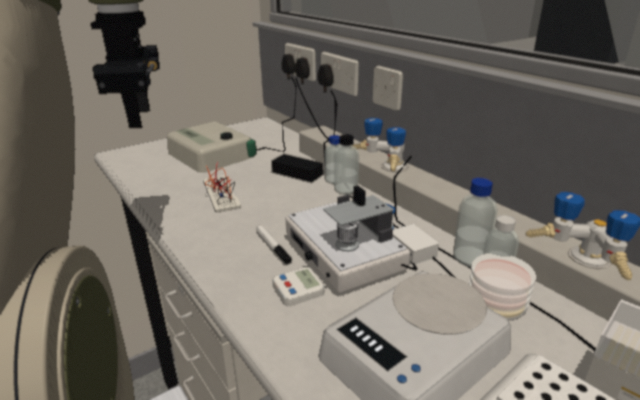

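The top view shows the unit at about (300–393, 170–237), with the black tab near (355,188). The thumbscrew is under the plate. I'll zoom in on both views.

```bash
python3 - <<'E'
import cv2,numpy as np
a=cv2.imread("pics/top0.png")[155:255,275:410]; b=cv2.imread("pics/scene0.png")[175:295,270:430]
a=cv2.resize(a,(0,0),fx=4,fy=4,interpolation=cv2.INTER_CUBIC);b=cv2.resize(b,(0,0),fx=1.6,fy=1.6)
b=cv2.resize(cv2.imread("pics/scene0.png")[175:295,280:420],(0,0),fx=1.88,fy=1.88,interpolation=cv2.INTER_CUBIC)
h=max(a.shape[0],b.shape[0]);c=np.zeros((h,a.shape[1]+b.shape[1],3),np.uint8);c[:a.shape[0],:a.shape[1]]=a;c[:b.shape[0],a.shape[1]:]=b
print(c.shape);cv2.imwrite("pics/crop0.png",c)
E
```

```text
(400, 803, 3)
```

View pics/crop0.png

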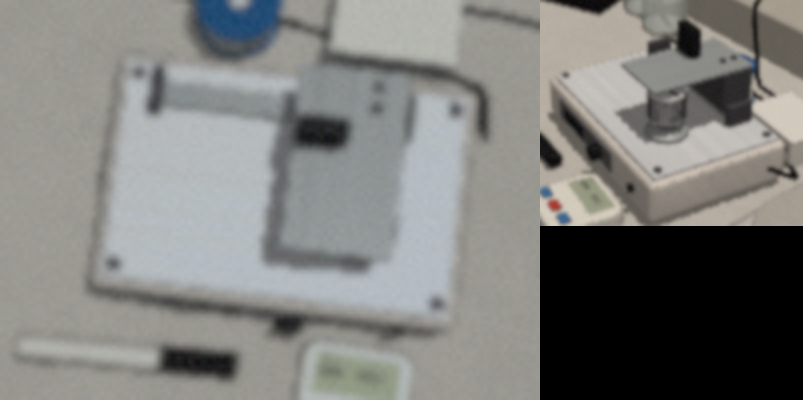

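The crop (4× scale, origin (275,155)) shows the lid's screws at (138,71), (456,109), (437,303) and (113,262), and the tab top at about (322,130). The head sits under the plate.

```bash
cat > h.py <<'E'
import numpy as np
from bench import vision, sensors
from scipy.spatial.transform import Rotation as R
def ray(name,uv,st=None):
    m=vision.camera_model(name); f=200/np.tan(np.radians(m["vertical_fov"])/2)
    d=np.array([(uv[0]-m["cx"])/f,(uv[1]-m["cy"])/f,1])
    if name=="wrist":
        T=np.eye(4);T[:3,:3]=R.from_quat(st["eef_rot"]).as_matrix();T[:3,3]=st["ee_pos"]; W=T@np.array(m["hand_eye"])
    else: W=np.linalg.inv(m["camera_from_world"])
    return W[:3,3],W[:3,:3]@d
def at(name,uv,z,st=None):
    o,d=ray(name,uv,st); return o+d*(z-o[2])/d[2]
def proj(name,p,st=None):
    m=vision.camera_model(name); f=200/np.tan(np.radians(m["vertical_fov"])/2)
    if name=="wrist":
        T=np.eye(4);T[:3,:3]=R.from_quat(st["eef_rot"]).as_matrix();T[:3,3]=st["ee_pos"]; C=np.linalg.inv(T@np.array(m["hand_eye"]))
    else: C=np.array(m["camera_from_world"])
    q=C[:3,:3]@p+C[:3,3]; return np.array([m["cx"]+f*q[0]/q[2],m["cy"]+f*q[1]/q[2]])
E
python3 - <<'E'
from h import *
c=lambda u,v:(275+u/4,155+v/4)
P=[at("top",c(*q),.05) for q in[(138,71),(456,109),(437,303),(113,262)]]
for p in P: print(p.round(4))
C=np.mean(P,0);ey=(P[0]+P[3]-P[1]-P[2])[:2];print("c",C.round(4),"yaw",np.degrees(np.arctan2(-ey[0],ey[1])), "tab",at("top",c(322,130),.135).round(4),at("top",c(322,126),.135).round(4))
s=sensors.read_state();print(R.from_quat(s["eef_rot"]).as_matrix().round(3))
E
```

```text
[0.566  0.3505 0.05  ]
[0.5415 0.1681 0.05  ]
[0.4303 0.1825 0.05  ]
[0.4549 0.3649 0.05  ]
c [0.4982 0.2665 0.05  ] yaw -7.662930781670784 tab [0.5135 0.2506 0.135 ] [0.5156 0.2505 0.135 ]
[[-0.907  0.422 -0.001]
 [ 0.422  0.907 -0.001]
 [ 0.    -0.001 -1.   ]]
```

```bash
python3 -m crank '[[[-1,-0.5,0],0],[[-1,-0.5,0],0],[[-1,-0.5,0],0],[[-1,-0.5,0],0],[[-1,-0.5,0],0],[[-1,-0.5,0],0],[[-1,-0.5,0],0],[[-1,-0.5,0],0],[[-1,-0.5,0],0],[[-1,-0.5,0],0],[[-1,-0.5,0],0],[[-1,-0.5,0],0]]' 1 20; python3 -m crank '[[[0,0,0],1],[[0,0,0],1],[[0,0,0],1],[[0,0,0],1],[[0,0,0],1],[[0,0,0],1],[[0,0,0],1],[[0,0,0],1],[[0,0,0],1],[[0,0,0],0.1],[[0,0,0],0]]'
python3 - <<'E'
from h import *
import cv2
s=sensors.read_state();im=vision.camera("wrist");cv2.imwrite("pics/w1.png",im[:,:,::-1])
print(s["time"],s["ee_pos"],s["joint_positions"],R.from_quat(s["eef_rot"]).as_matrix().round(3))
np.save("s1.npy",s,allow_pickle=True)
E
```

```text
time: 1.6
ee_pos: [0.5146, 0.2505, 0.2222]
eef_rot: [0.216, 0.976, -0.0, -0.0]
ft_force: [0.1, 0.7, -0.8]
width: 0.0868
grip_force: 0.0
time: 2.98
ee_pos: [0.5141, 0.2515, 0.2224]
eef_rot: [0.752, 0.659, -0.0, -0.0]
ft_force: [-0.6, -0.4, 0.2]
width: 0.0869
grip_force: 0.0
2.975 [0.5140742  0.25146236 0.22237666] [-0.79505873  0.21476119  0.3037845   1.62139605 -0.06594264  1.31581233
 -0.6139517 ] [[ 0.132  0.991 -0.   ]
 [ 0.991 -0.132 -0.   ]
 [-0.    -0.    -1.   ]]
```

View pics/w1.png

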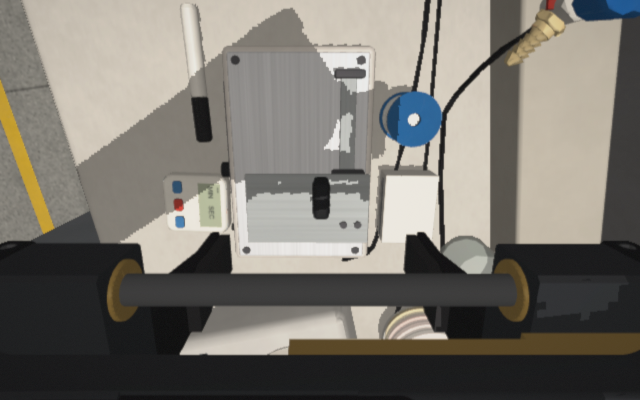

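The wrist view shows the lid screws at (235,60), (361,61), (355,250) and (246,251). The tab spans (313–329, 177–219).

```bash
python3 - <<'E'
from h import *
s=np.load("s1.npy",allow_pickle=True).item()
P=[at("wrist",q,.05,s) for q in[(235,60),(361,61),(355,250),(246,251)]]
for p in P: print(p.round(4))
C=np.mean(P,0);ey=(P[0]+P[1]-P[3]-P[2])[:2];yaw=np.arctan2(-ey[0],ey[1]);print("c",C.round(4),"yaw",np.degrees(yaw))
for q in[(321,178),(321,198),(321,205),(321,218)]:
  print(q,at("wrist",q,.135,s).round(4))
ex=np.array([np.cos(yaw),np.sin(yaw)]);ey=np.array([-ex[1],ex[0]])
for k in(0,.006,.012):
  for z in(.135,.105):
    print(k,z,[proj("wrist",np.r_[C[:2]+(.02+a)*ex+(-.015+k+b)*ey,z],s).round(0).tolist() for a in(-.006,.006) for b in(-.014,.014)])
print("tcp",proj("wrist",np.array(s["ee_pos"]),s), "screw",C[:2]-.02*ex-.045*ey)
E
```

```text
[0.4556 0.3643 0.05  ]
[0.5661 0.3486 0.05  ]
[0.5419 0.168  0.05  ]
[0.4305 0.1818 0.05  ]
c [0.4985 0.2656 0.05  ] yaw -7.722965229661138
(321, 178) [0.5189 0.2676 0.135 ]
(321, 198) [0.517  0.2527 0.135 ]
(321, 205) [0.5163 0.2473 0.135 ]
(321, 218) [0.515  0.2373 0.135 ]
0 0.135 [[313.0, 222.0], [313.0, 186.0], [329.0, 222.0], [329.0, 186.0]]
0 0.105 [[313.0, 209.0], [313.0, 176.0], [328.0, 209.0], [328.0, 176.0]]
0.006 0.135 [[313.0, 214.0], [313.0, 178.0], [329.0, 214.0], [329.0, 178.0]]
0.006 0.105 [[313.0, 202.0], [313.0, 169.0], [328.0, 202.0], [328.0, 169.0]]
0.012 0.135 [[313.0, 207.0], [313.0, 169.0], [329.0, 207.0], [329.0, 169.0]]
0.012 0.105 [[313.0, 195.0], [313.0, 162.0], [328.0, 195.0], [328.0, 162.0]]
tcp [317.07387672 250.5287211 ] screw [0.47266025 0.22374241]
```

```bash
python3 -m crank '[[[0,0.1,0.7],0],[[0,0,0.7],0],[[0,0,0.7],0],[[0,0,0.7],0],[[0,0,0.5],0],[[0,0,0.4],0],[[0,0,0],0],[[0,0,0],0]]'; python3 -m crank '[[[0,0,0],0],[[0,0,0],0],[[0,0,0],0],[[0,0,0],0],[[0,0,0],0],[[0,0,0],0],[[0,0,0],0],[[0,0,0],0]]' 0 25
```

```text
time: 4.03
ee_pos: [0.5176, 0.2513, 0.1122]
eef_rot: [0.753, 0.658, 0.001, 0.0]
ft_force: [0.3, -0.3, 0.2]
width: 0.087
grip_force: 0.0
time: 5.03
ee_pos: [0.5171, 0.2511, 0.1115]
eef_rot: [0.753, 0.658, 0.0, -0.0]
ft_force: [0.2, -0.6, 0.1]
width: 0.0147
grip_force: 0.0
```

```bash
python3 -m crank '[[[0,0,0],0],[[0,0,0],0],[[0,0,0],0]]'; python3 -m crank '[[[0.2,0,0],0],[[0.3,0,0],0],[[0.3,0,0],0],[[0.3,0,0],0],[[0.3,0,0],0],[[0.3,0,0],0],[[0.3,0,0],0],[[0.3,0,0],0],[[0.1,0,0],0],[[0,0,0],0]]'
```

```text
time: 5.4
ee_pos: [0.5166, 0.2512, 0.1114]
eef_rot: [0.753, 0.658, -0.0, -0.0]
ft_force: [-5.2, -0.5, 3.4]
width: 0.0116
grip_force: 25.0
time: 6.65
ee_pos: [0.5263, 0.3232, 0.1115]
eef_rot: [0.753, 0.658, -0.0, -0.001]
ft_force: [-5.4, 1.1, 2.9]
width: 0.0117
grip_force: 25.0
```

```bash
python3 -m crank '[[[0.1,0,0],0],[[0.05,0,0],0],[[0,0,0],0]]'; python3 -m crank '[[[0.05,0,0],0],[[0,0,0],0]]'; python3 -m crank '[[[0.05,0,0],0],[[0,0,0],0]]'
```

```text
time: 7.02
ee_pos: [0.5268, 0.3271, 0.1115]
eef_rot: [0.753, 0.658, -0.0, -0.0]
ft_force: [-5.9, -0.1, 3.6]
width: 0.0116
grip_force: 25.0
time: 7.28
ee_pos: [0.527, 0.3285, 0.1115]
eef_rot: [0.753, 0.658, -0.0, -0.0]
ft_force: [-6.9, -0.1, 4.0]
width: 0.0117
grip_force: 25.0
time: 7.52
ee_pos: [0.5272, 0.33, 0.1115]
eef_rot: [0.753, 0.658, -0.0, -0.0]
ft_force: [-5.7, -0.5, 3.1]
width: 0.0121
grip_force: 25.0
```

```bash
for i in 1 2; do python3 -m crank '[[[0.05,0,0],0],[[0,0,0],0],[[0,0,0],0]]'; done
```

```text
time: 7.9
ee_pos: [0.5272, 0.3304, 0.1115]
eef_rot: [0.753, 0.657, -0.001, -0.0]
ft_force: [-7.9, -4.3, 6.2]
width: 0.0117
grip_force: 25.0
time: 8.28
ee_pos: [0.5273, 0.3304, 0.1114]
eef_rot: [0.754, 0.657, -0.002, 0.0]
ft_force: [-9.6, -9.4, 9.6]
width: 0.0118
grip_force: 25.0
```

```bash
python3 -m crank '[[[0,0,0],0],[[0,0,0],0],[[0,0,0],0],[[0,0,0],0]]' 1; python3 -m crank '[[[0,0,-0.5],0],[[0,0,-1],0],[[0,0,-1],0],[[0,0,-0.6],0],[[-1,-0.33,0],0],[[-1,-0.33,0],0],[[-1,-0.33,0],0],[[-0.85,-0.33,0],0],[[0,0,0],0],[[0,0,0],0]]'
python3 - <<'E'
from h import *
import cv2
s=sensors.read_state();im=vision.camera("wrist");cv2.imwrite("pics/w2.png",im[:,:,::-1])
print(s["ee_pos"],s["joint_positions"].round(3) if hasattr(s["joint_positions"],"round") else s["joint_positions"])
np.save("s2.npy",s,allow_pickle=True)
print(proj("wrist",np.array([.4727,.2237,.094]),s))
E
```

```text
time: 8.78
ee_pos: [0.5285, 0.3329, 0.1115]
eef_rot: [0.753, 0.658, 0.0, 0.0]
ft_force: [0.3, 0.2, 0.2]
width: 0.0439
grip_force: 0.0
time: 10.02
ee_pos: [0.4736, 0.2245, 0.2049]
eef_rot: [0.753, 0.658, 0.0, -0.0]
ft_force: [-0.0, 0.1, 0.1]
width: 0.0869
grip_force: 0.0
[0.47362778 0.22450227 0.20485493] [-0.813  0.115  0.307  1.768 -0.037  1.263 -0.632]
[316.23474041 192.88884591]
```

View pics/w2.png

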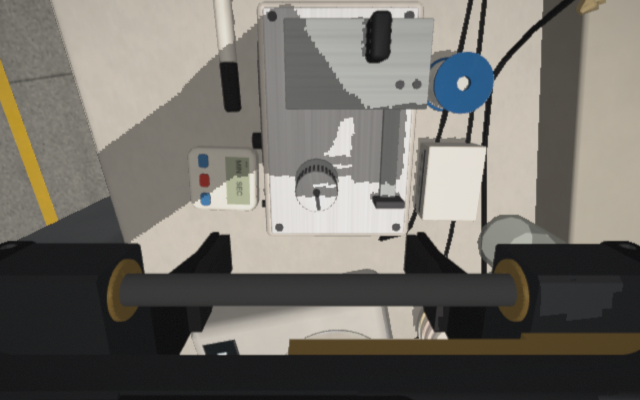

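The wrist view shows the keeper at the far end, with the tab at about (378,38). The head is free, its centre at (317,191), and its rib points to (319,210). I'll pre-rotate counter-clockwise for joint range, part-close the fingers, then descend.

```bash
python3 -m crank '[[[0,0,0],-1],[[0,0,0],-1],[[0,0,0],-1],[[0,0,0],-1],[[0,0,0],-1],[[0,0,0],-1],[[0,0,0],-1],[[0,0,0],-1],[[0,0,0],-1],[[0,0,0],-1],[[0,0,0],-1],[[0,0,0],-1]]' 0.6; python3 -m crank '[[[0,0,0],0],[[0,0,0],0]]'
python3 - <<'E'
from h import *
import cv2
s=sensors.read_state();im=vision.camera("wrist");cv2.imwrite("pics/w3.png",im[:,:,::-1])
print(np.round(s["joint_positions"],3),R.from_quat(s["eef_rot"]).as_matrix().round(3).tolist());np.save("s3.npy",s,allow_pickle=True)
print(proj("wrist",np.array([.4727,.2237,.094]),s),s["ee_pos"])
E
```

```text
time: 11.58
ee_pos: [0.4736, 0.2246, 0.2043]
eef_rot: [0.013, 1.0, -0.0, -0.0]
ft_force: [-0.3, 0.3, -0.1]
width: 0.0521
grip_force: 0.0
time: 11.82
ee_pos: [0.4735, 0.2241, 0.2044]
eef_rot: [0.017, 1.0, -0.0, -0.0]
ft_force: [-0.6, 0.1, 0.1]
width: 0.0521
grip_force: 0.0
[-0.725  0.116  0.212  1.764 -0.026  1.264  1.031] [[-0.999, 0.034, -0.0], [0.034, 0.999, -0.0], [0.0, -0.0, -1.0]]
[318.7633734  192.21256085] [0.47354635 0.2240981  0.20441356]
```

View pics/w3.png

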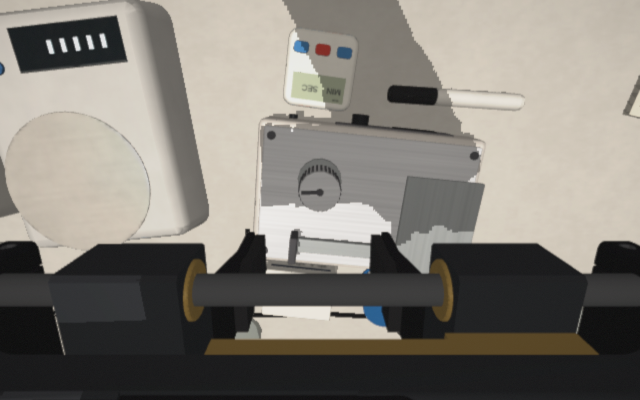

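The head centre is at (320,192), within about 1 mm of the prediction. I'll descend and grip.

```bash
python3 -m crank '[[[0,0,0.7],0],[[0,0,0.7],0],[[0,0,0.7],0],[[0,0,0.7],0],[[0,0,0.7],0],[[0,0,0.5],0],[[0,0,0.4],0],[[0,0,0],0],[[0,0,0],0]]'; python3 -m crank '[[[0,0,0],0],[[0,0,0],0],[[0,0,0],0],[[0,0,0],0],[[0,0,0],0],[[0,0,0],0]]' 0 45; python3 -c '
from h import *
s=sensors.read_state();print(s["torque"],R.from_quat(s["eef_rot"]).as_matrix()[:2,1],s["grip_force"])'
```

```text
time: 13.0
ee_pos: [0.4739, 0.2239, 0.0731]
eef_rot: [0.016, 1.0, 0.0, 0.0]
ft_force: [0.6, -0.0, 0.3]
width: 0.0524
grip_force: 0.0
time: 13.75
ee_pos: [0.4737, 0.2255, 0.073]
eef_rot: [0.015, 1.0, 0.001, 0.001]
ft_force: [0.4, 7.0, -2.0]
width: 0.0335
grip_force: 45.0
[ 1.11549288 -0.21701864 -0.0318717 ] [0.02977721 0.99955364] 44.999229311943054
```

```bash
cat > st.py <<'E'
from h import *
s=sensors.read_state();y=R.from_quat(s["eef_rot"]).as_matrix()[:2,1]
print("yaw",round(np.degrees(np.arctan2(y[1],y[0])),2),"tq",np.round(s["torque"],3),"j7",round(s["joint_positions"][6],3),"ee",np.round(s["ee_pos"],4),"F",np.round(s["ft_force"],1),s["width"],s["time"])
E
python3 -m crank '[[[0,0.05,0],0],[[0,0,0],0]]'>/dev/null; python3 st.py; python3 -m crank '[[[0,0,0],0.5],[[0,0,0],0.5],[[0,0,0],1],[[0,0,0],1],[[0,0,0],1],[[0,0,0],1],[[0,0,0],0.5],[[0,0,0],0.5],[[0,0,0],0]]'>/dev/null; python3 st.py;python3 -m crank '[[[0,0,0],0.4],[[0,0,0],0]]' >/dev/null; python3 st.py
```

```text
yaw 88.24 tq [ 0.249  0.151 -0.021] j7 1.059 ee [0.4737 0.2255 0.0729] F [-0.7  0.9  3.7] 0.033095322104923816 14.0
yaw 40.15 tq [-0.415  0.716 -0.024] j7 0.248 ee [0.4734 0.2249 0.073 ] F [-2.5 -1.   6.9] 0.03306464764676576 15.125
yaw 36.96 tq [-0.416  0.758 -0.125] j7 0.195 ee [0.4733 0.2248 0.0729] F [-3.8 -1.2  7. ] 0.03267690469721336 15.375
```

```bash
for i in 1 2 3 4 5; do python3 -m crank '[[[0,0,0],0.5],[[0,0,0],0]]' >/dev/null; python3 st.py; done
```

```text
yaw 32.94 tq [-0.418  0.805 -0.009] j7 0.127 ee [0.4733 0.2248 0.0729] F [-2.9 -2.   7.3] 0.03282460193734982 15.625
yaw 28.94 tq [-0.544  0.909 -0.073] j7 0.06 ee [0.4732 0.2247 0.0729] F [-2.4 -1.8  8.9] 0.033533075122209884 15.875
yaw 24.94 tq [-0.508  1.008 -0.104] j7 -0.007 ee [0.4732 0.2247 0.0729] F [-4.1 -2.3  8.2] 0.0331217612815066 16.125
yaw 20.94 tq [-0.513  1.062 -0.069] j7 -0.074 ee [0.4731 0.2247 0.0729] F [-4.4 -2.2  8.1] 0.032788358094406195 16.375
yaw 16.94 tq [-0.572  1.143 -0.045] j7 -0.142 ee [0.4731 0.2246 0.0729] F [-4.  -2.2  9.4] 0.0330871684839142 16.625
```

```bash
for i in 1 2 3 4 5 6 7; do python3 -m crank '[[[0,0,0],0.5],[[0,0,0],0]]' >/dev/null; python3 st.py; done
```

```text
yaw 12.94 tq [-0.601  1.227 -0.054] j7 -0.209 ee [0.473  0.2247 0.0729] F [-4.8 -2.3  9.1] 0.032768351576644386 16.875
yaw 8.94 tq [-0.641  1.341 -0.076] j7 -0.276 ee [0.4729 0.2246 0.0729] F [-5.3 -2.5  9.6] 0.032998754699032316 17.125
yaw 4.94 tq [-0.635  1.444 -0.131] j7 -0.343 ee [0.4728 0.2246 0.0729] F [-4.5 -1.9 10.3] 0.03293992771763597 17.375
yaw 0.94 tq [-0.591  1.415 -0.055] j7 -0.41 ee [0.4728 0.2246 0.0729] F [-6.2 -1.9 11.2] 0.033155779157411545 17.625
yaw -3.05 tq [-0.62   1.549 -0.104] j7 -0.477 ee [0.4727 0.2246 0.0729] F [-7.1 -2.9 10.4] 0.03290183144439033 17.875
yaw -7.06 tq [-6.630e-01  1.584e+00  1.000e-03] j7 -0.544 ee [0.4726 0.2246 0.0728] F [-7.5 -3.  10.9] 0.03329269776626006 18.125
yaw -11.02 tq [-0.716  1.656  0.114] j7 -0.611 ee [0.4726 0.2246 0.0729] F [-7.  -2.6 11.5] 0.03312293463721847 18.375
```

```bash
for i in 1 2 3 4; do python3 -m crank '[[[0,0,0],0.25],[[0,0,0],0]]' >/dev/null; python3 st.py; done
```

```text
yaw -12.97 tq [-0.685  1.556  0.331] j7 -0.644 ee [0.4726 0.2247 0.0729] F [-6.6 -2.7 11. ] 0.03327796502093994 18.625
yaw -14.9 tq [-0.967  1.72   1.011] j7 -0.676 ee [0.4725 0.2246 0.0729] F [-6.8 -3.5 11.6] 0.032981789966559844 18.875
yaw -16.89 tq [-0.45   1.434  0.966] j7 -0.71 ee [0.4726 0.2251 0.0729] F [-6.5 -1.6 10.2] 0.03308011397745413 19.125
yaw -18.93 tq [-0.916  1.845  0.781] j7 -0.743 ee [0.4724 0.2245 0.0728] F [-8.2 -4.1 12.4] 0.033005690533587095 19.375
```

The torque rose from about 0 to 1 N m around yaw -12° and then plateaued, so the screw is seated and the pads then slipped. I'll open and regrip at the seat so the quarter turn starts from a clean reference.

```bash
python3 -m crank '[[[0,0,0],0],[[0,0,0],0],[[0,0,0],0],[[0,0,0],0]]' 0.6 >/dev/null; python3 st.py
python3 - <<'E'
from h import *
import cv2
im=vision.camera("wrist");cv2.imwrite("pics/w4.png",im[:,:,::-1])
E
```

```text
yaw -18.98 tq [-0.105  0.035  0.016] j7 -0.744 ee [0.4735 0.2252 0.0724] F [-0.2  0.  -1.3] 0.0513318218685381 19.875
```

View pics/w4.png

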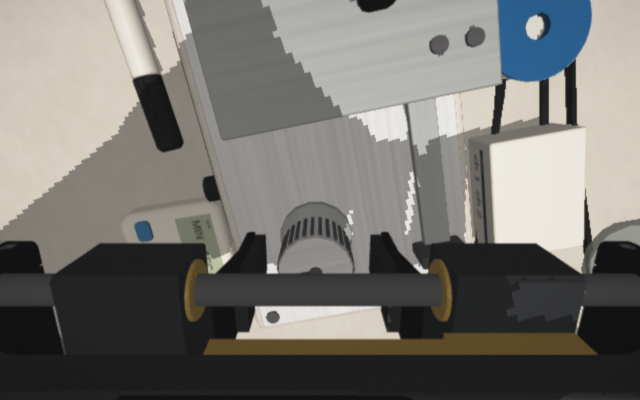

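```bash
python3 -m crank '[[[0,0,-1],0],[[0,0,-1],0],[[0,0,-1],0],[[0,0,-1],0],[[0,0,0],0],[[0,0,0],0]]' >/dev/null; python3 st.py
python3 - <<'E'
from h import *
import cv2
s5=sensors.read_state();im=vision.camera("wrist")[:,:,::-1];cv2.imwrite("pics/w5.png",im)
out=[]
for n,f in((3,"s3.npy"),(5,None)):
    s=np.load(f,allow_pickle=True).item() if f else s5
    a=cv2.imread(f"pics/w{n}.png")
    # rectify the plane z=.094 to a world-aligned map, +-25 mm, 8 px/mm ; up=+x, left=+y
    src=np.float32([proj("wrist",np.array([.4733+i,.2245+j,.094]),s) for i,j in((.025,.025),(.025,-.025),(-.025,-.025),(-.025,.025))])
    H=cv2.getPerspectiveTransform(src,np.float32([[0,0],[399,0],[399,399],[0,399]]))
    out.append(cv2.warpPerspective(a,H,(400,400),flags=cv2.INTER_CUBIC))
cv2.imwrite("pics/rib.png",np.hstack(out))
E
```

```text
yaw -18.97 tq [-0.055  0.114  0.018] j7 -0.805 ee [0.4732 0.2251 0.192 ] F [-0.5 -0.   0.5] 0.05248473389933038 20.675
```

View pics/rib.png

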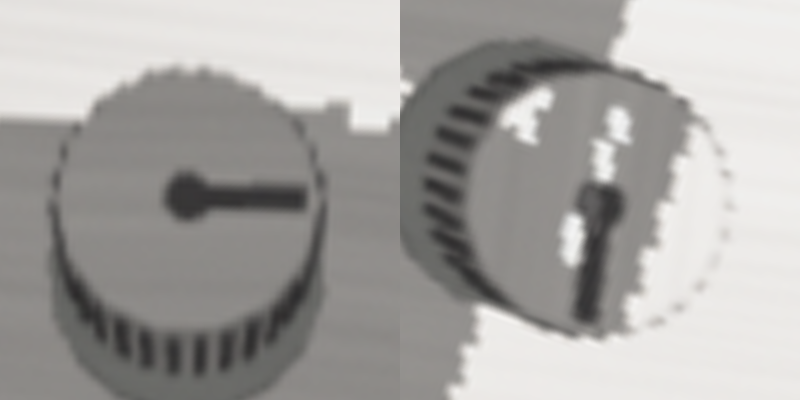

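The rectified rib has turned about 95° clockwise, from -y to about -x. That puts the seat at gripper yaw of about -7°, which matches the first torque rise; the pads slipped after it. Regripping, then backing off.

```bash
python3 -m crank '[[[0,0,0.9],0],[[0,0,0.9],0],[[0,0,0.9],0],[[0,0,0.8],0],[[0,0,0.5],0],[[0,0,0],0],[[0,0,0],0]]'>/dev/null; python3 st.py; python3 -m crank '[[[0,0,0],0],[[0,0,0],0],[[0,0,0],0],[[0,0,0],0],[[0,0,0],0],[[0,0,0],0]]' 0 45 >/dev/null; python3 st.py;  python3 -m crank '[[[0,0,0],-0.5],[[0,0,0],-0.75],[[0,0,0],-1],[[0,0,0],-1],[[0,0,0],-1],[[0,0,0],-1],[[0,0,0],-1],[[0,0,0],-1],[[0,0,0],-1],[[0,0,0],-1],[[0,0,0],-1],[[0,0,0],-0.5]]'>/dev/null;  python3 -m crank '[[[0,0,0],-0.4],[[0,0,0],0],[[0,0,0],0]]'; python3 st.py
```

```text
yaw -18.97 tq [-0.085  0.037 -0.022] j7 -0.743 ee [0.474  0.2254 0.0732] F [-0.1  0.3  0.5] 0.05221555668025244 21.6
yaw -18.94 tq [-0.065  1.14  -0.079] j7 -0.743 ee [0.4728 0.2257 0.0729] F [-4.5  0.2  5.4] 0.03281819699075184 22.35
time: 24.22
ee_pos: [0.4727, 0.2256, 0.0729]
eef_rot: [0.171, 0.985, 0.0, -0.001]
ft_force: [-6.3, -0.0, 6.7]
width: 0.0328
grip_force: 45.0
yaw 70.27 tq [-0.03   1.285  0.078] j7 0.756 ee [0.4727 0.2256 0.0729] F [-6.3 -0.   6.7] 0.03277376232409136 24.225
```

```bash
python3 -m crank '[[[0,0,0],-0.12],[[0,0,0],0],[[0,0,0],0]]'>/dev/null; python3 st.py
python3 - <<'E'
from h import *
import cv2
a=vision.camera("wrist");b=vision.camera("scene")
cv2.imwrite("pics/fin.png",np.hstack([cv2.resize(a[:300],(400,188)),cv2.resize(b[130:330,220:500],(400,286))[:188]])[:,:,::-1])
E
```

```text
yaw 71.23 tq [-0.06   1.287  0.045] j7 0.772 ee [0.4727 0.2257 0.0729] F [-6.1 -0.1  6. ] 0.03348625286682468 24.6
```

View pics/fin.png

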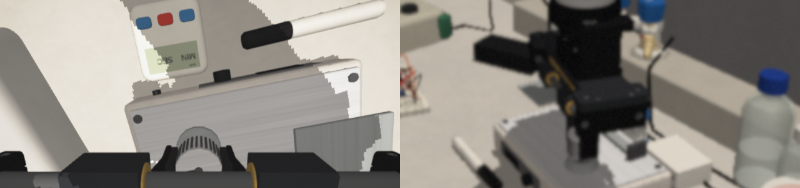

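The final view shows the head gripped, the keeper plate still clear at the far end, and the timer and marker undisturbed. Handing in.

```bash
python3 -c '
from bench import r
print(r.close_job())'
```

```text
the job is handed in; nothing more can be done
None
```

The job is handed in, verdict not shown: the keeper is at its end stop, and the thumbscrew was seated, backed off about 90° and is still gripped, at 24.7 s; I let go once at the seat to regrip because the pads had slipped.

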